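# Fit the matching keyed hub to the watch tester

## Task

Three keyed hubs lie on the green mat. Pick the one whose keyway fits over the red key of the watch tester's tilted shaft while its orange-tipped arm points at the yellow sensor head, push it fully home on the shaft and let go. Leave the other two hubs and the other things on the bench where they are.

Things in the scene. Friction and masses are not known exactly. Their poses are not given: they have to be found in the camera images.
- hub_a_center (a point): Centre, half-way up, of a loose aluminium hub: square collar 52 x 52 mm, 40 mm tall, upright on the mat (2 mm thick). x: along its flat dark arm with orange tip, at mid-height; z: up its 28 mm through bore. Keyway in the bore, marked red on top and outer wall, faces -y (on the right when the arm points away from you). Grip the sides facing +y and -y, 52 mm apart.
- hub_b_center (a point): Centre, half-way up, of a loose aluminium hub: square collar 52 x 52 mm, 40 mm tall, upright on the mat (2 mm thick). x: along its flat dark arm with orange tip, at mid-height; z: up its 28 mm through bore. Keyway in the bore, marked red on top and outer wall, faces +y (on the left when the arm points away from you). Grip the sides facing +y and -y, 52 mm apart.
- hub_c_center (a point): Centre, half-way up, of a loose aluminium hub: square collar 52 x 52 mm, 40 mm tall, upright on the mat (2 mm thick). x: along its flat dark arm with orange tip, at mid-height; z: up its 28 mm through bore. Keyway in the bore, marked red on top and outer wall, faces -x (opposite the arm). Grip the sides facing +y and -y, 52 mm apart.
- hub_a_arm_tip (a point): Outer end of the orange tip of hub_a's arm, 70 mm from the bore axis, half-way up the hub; axes as the hub's.
- hub_b_arm_tip (a point): Outer end of the orange tip of hub_b's arm, 70 mm from the bore axis, half-way up the hub; axes as the hub's.
- hub_c_arm_tip (a point): Outer end of the orange tip of hub_c's arm, 70 mm from the bore axis, half-way up the hub; axes as the hub's.
- hub_a: Hub a itself (0.14 to 0.28 kg); origin at the centre of its underside, axes as hub_a_center. The keyway is 13 mm wide and reaches 21 mm from the bore axis, full height; the arm is 14 mm wide, 8 mm thick.
- hub_b: Hub b itself (0.14 to 0.28 kg); origin at the centre of its underside, axes as hub_b_center. The keyway is 13 mm wide and reaches 21 mm from the bore axis, full height; the arm is 14 mm wide, 8 mm thick.
- hub_c: Hub c itself (0.14 to 0.28 kg); origin at the centre of its underside, axes as hub_c_center. The keyway is 13 mm wide and reaches 21 mm from the bore axis, full height; the arm is 14 mm wide, 8 mm thick.
- spindle: Fixed keyed shaft of the white and sky-blue tester, leaning 30 degrees from vertical towards the tester's front. Origin: centre of the top of the dark boss (48 mm across) on which the hub's underside seats. z: along the shaft, up; x: uphill, the side where the red key stands; y: left, seen from the front. Steel shaft 22 mm across, 46 mm long, end chamfered. It does not turn.
- shaft_mid (a point): Point on the shaft axis 20 mm above the boss top, where the hub's centre lies when fully home; axes as spindle. The red key is 8 mm wide, reaches 17 mm from the axis and 36 mm up from the boss. A hub has 3 mm play round the shaft and 2.5 mm each side of the key. The blue face round the boss lies 14 mm below its top.
- sensor_head (a point): Centre of the yellow sensor head, a 32 x 34 x 32 mm block on a thin steel post, 122 mm above the table. It stands on one side of the shaft, left (+y of the spindle) or right (-y), 105 mm from the shaft axis; the arm of the right hub, fully home, ends about 35 mm from this point.
- blank_post: Plain fixed steel post with a grey cap and no yellow head, 116 mm tall, on the other side of the shaft, 105 mm from it. Origin at its foot. Not used.
- black_tin: Bystander: a round black tin, 72 mm across, 45 mm tall, loose, origin at the centre of its underside. Leave it alone.
- yellow_pot: Bystander: a round yellow pot, 52 mm across, 32 mm tall, loose, origin at the centre of its underside. Leave it alone.
- cream_jar: Bystander: an amber glass jar with white cap, 56 mm across, 50 mm tall, loose, origin at the centre of its underside. Leave it alone.

How it is judged:
At the end, for the whole second after the job is handed in: The hub whose keyway matches is on the tilted shaft, its centre within 7 mm of the fully-home point and its bore within 0.15 rad of the shaft axis, its arm tip within 55 mm of the centre of the yellow sensor head, at rest; the other two hubs are within 30 mm of where they started (((distance between hub_a_center and shaft_mid below 0.007 m and angle between the z axis of hub_a_center and the z axis of spindle, either way round below 0.15 rad and distance between hub_a_arm_tip and sensor_head below 0.055 m and linear speed of hub_a below 0.02 m/s and distance of each of hub_b_center, hub_c_center from where it was at the start of the episode below 0.03 m) or (distance between hub_b_center and shaft_mid below 0.007 m and angle between the z axis of hub_b_center and the z axis of spindle, either way round below 0.15 rad and distance between hub_b_arm_tip and sensor_head below 0.055 m and linear speed of hub_b below 0.02 m/s and distance of each of hub_a_center, hub_c_center from where it was at the start of the episode below 0.03 m))); the robot touches nothing.
It fails at once if the black tin is shoved or toppled (moved more than 30 mm) (distance of black_tin from where it was at the start of the episode above 0.03 m).
It fails at once if the yellow pot is shoved or toppled (moved more than 30 mm) (distance of yellow_pot from where it was at the start of the episode above 0.03 m).
It fails at once if the cream jar is shoved or toppled (moved more than 30 mm) (distance of cream_jar from where it was at the start of the episode above 0.03 m).
It also fails if it takes over 43 s, if anything falls off the work surface, if the arm or the gripper's body presses on something with over 40 N, if the wrist force passes 120 N, or if a joint passes its speed limit or range.

## Robot

A 6-joint arm with a two-finger parallel gripper is mounted at the origin on the work surface. World frame = base frame: x ahead of the robot, y to its left, z up, the work surface at z = 0. Lengths are in m, angles in rad, forces in N, time in s.
With the tool pointing down it reaches from about 0.25 to 0.725 m from the base axis. Payload 4 kg.
Tool frame: the origin (TCP) lies midway between the tips of the shut fingers; the grasp point (between the pads) lies 19 mm behind it; z points along the fingers, y is the line along which they close (so a half turn about z gives the same grasp; the last joint's range is limited). The gripper opens to 85 mm and grips with 20 to 120 N. Pads are 22 mm wide; open, the fingers measure 114 mm over their backs; the gripper's body (76 mm by 85 mm) begins 54 mm behind the grasp point. The pads swing forward as they close: fully open they stand 13 mm farther back than shut.
Start: joints at [1.185, 0.241, 0.005, 1.335, 0, 1.571], TCP at [0.188, 0.463, 0.198] pointing down, gripper open.
Joint ranges: [-2.72, 2.72], [-1.05, 1.87], [-1.09, 1.28], [-1.99, 2.15], [-1.42, 1.44], [-3.14, 3.14]. Speed limits (rad/s): [2.79, 2.79, 3.14, 3.14, 3.14, 3.14].

## Interface

Orientations are given as a rotation vector (axis times angle).
In Python, from plant import bot, viewer gives the robot as it stands.
- The arm moves only by the tool play_rows, never from a script. Its argument "rows" is a list of rows, each a list of 4 numbers: the shift along the tool's x, y, z in m, then the turn about the tool's z in degrees. In form: [[tx, ty, tz, twist], ...]. A call has 1 to 5 rows; each row shifts and turns the commanded pose from where the row before left it, along the tool's axes as they then stand; what a row does not reach is not made up. A row lasts 1/10 s, in which the tool goes at most 50 mm and 8.59 degrees, less where a joint would pass 70% of its speed; a pose out of reach is approached as far as the arm can. A call with a gripper value outside its range is refused whole. "gripper" is the closure, from -1 (fully open) to 1 (shut), so that 0 is half open, set as the call begins (left out, the last holds). The fingers move at their own pace and stop on an object; the grip force is fixed at half the most. Time passes only in rows, so rows that do not move let the fingers close. It gives the time, the measured TCP pose, the force, the opening and the grip force at its end, in the units of the state.
- bot.observe(): the state, without advancing time (a new reading comes with each control period).
- viewer.read_camera(name): name is "side" or "top"; returns (picture, depth): 420x560x3 uint8, red, green, blue; 420x560 float32, m along the optical axis (not along the pixel's ray), 0 where there is no reading.
- viewer.camera_info(name): a dict with "intrinsics" (3x3 intrinsics, pixels), "R" (3x3) and "t" (3): a world point X has camera coordinates R X + t. Camera axes: x right, y down, z forward; pixel columns grow to the right and rows downward; lengths in m; the calibration is good to about 2 mm. A picture is of the moment at which its call begins. camera_info takes no time and is no camera call.
- bot.hand_in(): hands the job in; it is judged then, once.
The state is a dict: "clock": time; "q": joint angles; "qd": joint speeds; "effort": joint torques, N m; "tool_pos": TCP position; "orientation": TCP orientation; "ft_force": force on the tool from outside, world axes, zero at the start; "ft_torque": the same for the moment, N m; "grip_width": opening from 0.0 (shut) to 1.0 (fully open); "finger_force": force on a finger pad.
Only numpy, scipy, OpenCV 4.12 (cv2) and the standard library are available. Lean on these libraries where they do the work, as an engineer would, in place of code of your own. Each camera call takes 0.05 s, during which the arm holds its last target. There are 200 camera calls.

## Working session

There is one attempt and no reset: what is moved stays moved. The work goes in short steps, Python scripts to look and compute and a tool call to move; the robot and the scene stay as the last step left them, time stands still between calls to the robot, and variables do not carry over. Pictures are saved under pics/ and viewed, at most 10 in all, crops included, and the job is handed in when it is done.

Besides the shell and the picture viewer there is one more tool, called after "Emit:" by a JSON object that holds its "name" and its "arguments". play_rows: Moves the arm, as the interface text tells. Its arguments: {"type":"object","properties":{"rows":{"type":"array","items":{"type":"array","items":{"type":"number"}}},"gripper":{"type":"number"}},"required":["rows"]}

```bash
mkdir -p pics
cat > h.py <<'E'
import numpy as np, cv2
from plant import bot, viewer
def shot(n):
    im,d=viewer.read_camera(n); c=viewer.camera_info(n)
    K,R,t=map(np.array,(c["intrinsics"],c["R"],c["t"]))
    v,u=np.mgrid[:420,:560]
    P=np.stack([u,v,np.ones_like(u)],-1)@np.linalg.inv(K).T*d[...,None]
    return im,d,(P-t)@R
E
python3 - <<'E'
from h import *
for n in("top","side"):
    im,d,P=shot(n); np.savez(n+".npz",im=im,d=d,P=P)
    cv2.imwrite(f"pics/{n}0.png",im[...,::-1])
    c=viewer.camera_info(n);print(n,-np.array(c["R"]).T@c["t"],c["R"])
s=bot.observe();print({k:np.round(v,3) for k,v in s.items()})
E
```

```text
top [ 0.41958056 -0.02745599  1.03460295] [[ 0.01718846 -0.99984956 -0.00232755]
 [-0.98451025 -0.01651843 -0.17454716]
 [ 0.17448245  0.0052917  -0.98464606]]
side [0.35928434 0.6596547  0.87856544] [[-0.95885783 -0.28370812 -0.01006824]
 [-0.20703631  0.72311315 -0.65897143]
 [ 0.19423602 -0.62977542 -0.75210059]]
{'clock': np.float64(0.1), 'q': array([ 1.185,  0.241,  0.004,  1.335, -0.   ,  1.571]), 'qd': array([-0.001, -0.001,  0.005,  0.001, -0.001, -0.002]), 'effort': array([-0.0000e+00, -3.7314e+01,  2.5301e+01,  1.1000e-02, -0.0000e+00,
        0.0000e+00]), 'tool_pos': array([0.188, 0.463, 0.198]), 'orientation': array([-6.020e-01, -3.083e+00,  3.000e-03]), 'ft_force': array([ 0.206,  0.396, -0.456]), 'ft_torque': array([ 0.006, -0.012,  0.02 ]), 'finger_force': np.float64(0.0), 'grip_width': np.float64(1.0)}
```

View pics/top0.png

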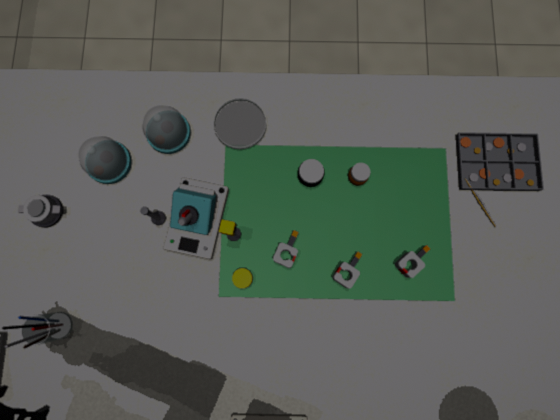

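View pics/side0.png

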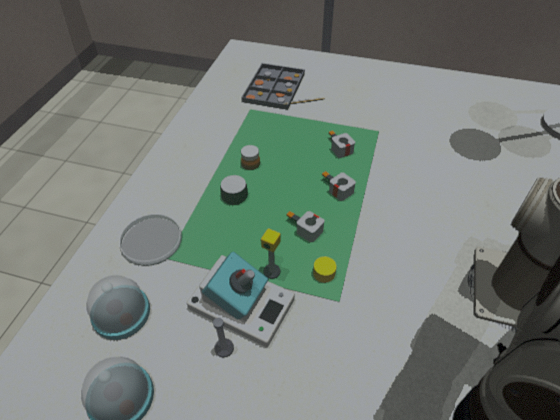

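The tester is at top px (195,218), with the sensor on its right at (228,228) and the screen (its front) facing the robot. The hubs are at about (287,255), (347,272) and (411,264). The key is uphill and the arm must point right, so the keyway has to be on the left of the arm, which means hub_b. I'll zoom in to find it.

Run:
```python
from h import *
f=np.load("top.npz");g=np.load("side.npz")
A=cv2.resize(f["im"][225:295,265:440],None,fx=4.5,fy=4.5,interpolation=cv2.INTER_CUBIC)
B=cv2.resize(f["im"][170:270,130:255],None,fx=2.8,fy=2.8,interpolation=cv2.INTER_CUBIC)
C=cv2.resize(g["im"][225:360,180:345],None,fx=2.6,fy=2.074,interpolation=cv2.INTER_CUBIC)
W=np.zeros((595,790,3),np.uint8);W[:A.shape[0],:A.shape[1]]=A[:,:790];W[315:315+280,:350]=B;W[315:595,355:355+429]=C
cv2.imwrite("pics/z.png",np.clip(W[...,::-1]*1.8,0,255))
# measure
for n,F in(("top",f),("side",g)):
    im,P=F["im"],F["P"]
    hsv=cv2.cvtColor(im,cv2.COLOR_RGB2HSV).astype(int);H,S,V=hsv[...,0],hsv[...,1],hsv[...,2]
    ok=(F["d"]>0)&(P[...,2]>.003)&(P[...,0]>.15)&(P[...,0]<.7)&(abs(P[...,1])<.5)
    for nm,m in dict(orange=(H>4)&(H<18)&(S>150)&(V>60),red=((H<4)|(H>174))&(S>130)&(V>40),yellow=(H>22)&(H<33)&(S>150)&(V>60),white=(S<50)&(V>90)&(P[...,2]>.036)&(P[...,2]<.048)).items():
        k,l,st,c=cv2.connectedComponentsWithStats((m&ok).astype(np.uint8))
        for i in range(1,k):
            if st[i,4]>5:
                q=P[l==i]; print(n,nm,c[i].round(),st[i,4],q.mean(0).round(3),q.min(0).round(3),q.max(0).round(3))
```

```text
top orange [424. 248.] 8 [ 0.514 -0.399  0.027] [ 0.506 -0.404  0.022] [ 0.519 -0.394  0.029]
top red [185. 213.] 35 [0.578 0.207 0.132] [0.566 0.201 0.105] [0.591 0.223 0.146]
top red [293. 258.] 7 [ 0.481 -0.055  0.036] [ 0.476 -0.057  0.003] [ 0.486 -0.052  0.044]
top red [338. 269.] 14 [ 0.454 -0.171  0.04 ] [ 0.447 -0.175  0.026] [ 0.46  -0.167  0.046]
top red [405. 270.] 14 [ 0.454 -0.34   0.041] [ 0.45  -0.345  0.034] [ 0.458 -0.336  0.047]
top yellow [226. 227.] 195 [0.545 0.106 0.136] [0.529 0.088 0.018] [0.574 0.143 0.143]
top yellow [242. 278.] 308 [0.429 0.076 0.035] [0.405 0.052 0.004] [0.453 0.099 0.04 ]
top white [313. 178.] 38 [ 0.693 -0.105  0.047] [ 0.684 -0.121  0.044] [ 0.699 -0.089  0.048]
top white [284. 254.] 262 [ 0.49  -0.032  0.043] [ 0.46  -0.064  0.037] [ 0.519 -0.005  0.048]
top white [412. 264.] 263 [ 0.472 -0.359  0.043] [ 0.44  -0.39   0.039] [ 0.504 -0.325  0.048]
top white [348. 275.] 265 [ 0.439 -0.194  0.043] [ 0.41  -0.224  0.038] [ 0.473 -0.161  0.048]
side orange [331. 133.] 10 [ 0.516 -0.402  0.025] [ 0.51  -0.408  0.022] [ 0.523 -0.394  0.027]
[... 438 characters left out ...]
41] [0.574 0.213 0.145]
side yellow [271. 237.] 209 [0.545 0.109 0.136] [0.53  0.089 0.117] [0.564 0.128 0.141]
side yellow [325. 266.] 330 [0.429 0.079 0.034] [0.405 0.053 0.027] [0.454 0.104 0.038]
side white [342. 140.] 147 [ 0.474 -0.357  0.041] [ 0.44  -0.39   0.037] [ 0.505 -0.325  0.046]
side white [343. 181.] 192 [ 0.441 -0.192  0.041] [ 0.412 -0.224  0.036] [ 0.475 -0.159  0.047]
side white [241. 186.] 62 [ 0.693 -0.098  0.046] [ 0.683 -0.128  0.042] [ 0.7   -0.073  0.048]
side white [310. 222.] 249 [ 0.491 -0.031  0.041] [ 0.46  -0.065  0.036] [ 0.523 -0.     0.045][ WARN:0@0.420] global loadsave.cpp:1063 imwrite_ Unsupported depth image for selected encoder is fallbacked to CV_8U.
```

View pics/z.png

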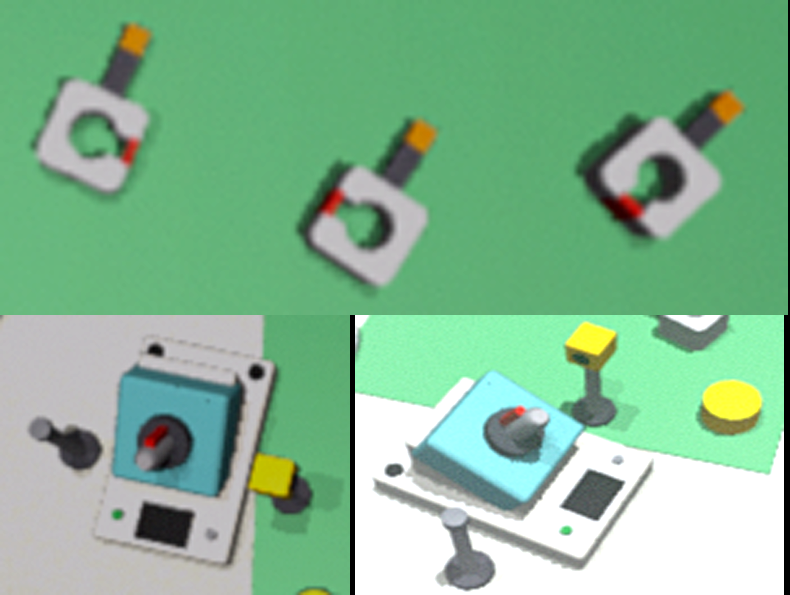

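hub_b is the middle hub: its red mark is left of the arm. Next I'll fit it and the spindle precisely.

Run:
```python
from h import *
F={n:np.load(n+".npz") for n in("top","side")}
def hsv(im): h=cv2.cvtColor(im,cv2.COLOR_RGB2HSV).astype(int); return h[...,0],h[...,1],h[...,2]
Q=[];HB=[]
for n,f in F.items():
    im,P=f["im"],f["P"];H,S,V=hsv(im)
    near=(np.hypot(P[...,0]-.57,P[...,1]-.205)<.09)&(P[...,2]>.03)&(f["d"]>0)
    b=near&(H>85)&(H<105)&(S>90); q=P[b]
    # ransac plane
    rng=np.random.default_rng(0);best=None
    for _ in range(400):
        a=q[rng.choice(len(q),3,False)];nn=np.cross(a[1]-a[0],a[2]-a[0]);L=np.linalg.norm(nn)
        if L<1e-5: continue
        nn/=L;nn*=np.sign(nn[2])
        if abs(nn[2]-.866)>.08: continue
        inl=abs((q-a[0])@nn)<.002
        if best is None or inl.sum()>best.sum():best=inl
    qq=q[best];c=qq.mean(0);nn=np.linalg.svd(qq-c)[2][2];nn*=np.sign(nn[2])
    x=np.array([0,0,1])-nn[2]*nn;x/=np.linalg.norm(x);y=np.cross(nn,x)
    print(n,"plane",len(qq),c.round(4),"n",nn.round(3),"tilt",np.degrees(np.arccos(nn[2])).round(2),"yaw x",np.degrees(np.arctan2(x[1],x[0])).round(2))
    u=(qq-c)@np.c_[x,y];print(" face ext",u.min(0).round(4),u.max(0).round(4))
    r=P[near];h=(r-c)@nn;uv=(r-c)@np.c_[x,y]
    for lo,hi in((.010,.017),(.018,.03),(.03,.045),(.045,.055),(.056,.064)):
        m=(h>lo)&(h<hi)&(np.hypot(*uv.T)<.05)
        if m.sum()>2: print(" h",lo,m.sum(),h[m].mean().round(4),"uv min",uv[m].min(0).round(4),"max",uv[m].max(0).round(4),"mean",uv[m].mean(0).round(4))
    # hub b
    m=(f["d"]>0)&(P[...,2]>.036)&(np.hypot(P[...,0]-.44,P[...,1]+.193)<.045)
    p=P[m];print(" hub top z",np.median(p[:,2]).round(4),cv2.minAreaRect((p[:,:2]*1000).astype(np.float32)))
    m=(f["d"]>0)&(abs(P[...,2]-.026)<.003)&(np.hypot(P[...,0]-.44,P[...,1]+.193)>.035)&(np.hypot(P[...,0]-.44,P[...,1]+.193)<.08)
    d=P[m].mean(0)-[.44,-.193,0];print(" arm dir",m.sum(),P[m].mean(0).round(4),np.degrees(np.arctan2(d[1],d[0])).round(1))
    m=(f["d"]>0)&(P[...,2]>.1)&(H>20)&(H<34)&(S>120);p=P[m];print(" sensor",p.min(0).round(3),p.max(0).round(3),cv2.minAreaRect((p[:,:2]*1000).astype(np.float32)))
```

```text
top plane 781 [0.5873 0.202  0.0964] n [-0.493  0.093  0.865] tilt 30.11 yaw x -10.7
 face ext [-0.0527 -0.0471] [0.0459 0.05  ]
 h 0.01 166 0.0137 uv min [-0.0285 -0.0209] max [0.0194 0.0255] mean [-0.0006 -0.0017]
 h 0.018 27 0.0238 uv min [-0.0094 -0.0083] max [0.0127 0.0226] mean [ 0.0037 -0.0022]
 h 0.03 28 0.0384 uv min [-0.0082 -0.0083] max [0.0126 0.0058] mean [ 0.0042 -0.0032]
 h 0.045 36 0.051 uv min [-0.0151 -0.0083] max [0.0135 0.0104] mean [ 0.0033 -0.    ]
 h 0.056 45 0.0589 uv min [-0.0105 -0.0076] max [0.0045 0.0118] mean [-0.0032  0.0014]
 hub top z 0.0428 ((441.2718200683594, -191.92684936523438), (52.763526916503906, 51.886962890625), 57.48008346557617)
 arm dir 62 [ 0.4857 -0.2202  0.0265] -30.7
 sensor [0.175 0.087 0.112] [0.564 0.577 0.367] ((355.197998046875, 289.4512023925781), (198.38592529296875, 546.3936157226562), 28.874330520629883)
side plane 1222 [0.587  0.2127 0.0933] n [-0.491  0.097  0.865] tilt 30.07 yaw x -11.22
 face ext [-0.0501 -0.0539] [0.048  0.0438]
 h 0.01 231 0.014 uv min [-0.0247 -0.0222] max [0.0218 0.0185] mean [-0.0017  0.0022]
 h 0.018 38 0.0246 uv min [-0.0114 -0.0046] max [0.0153 0.0052] mean [0.0039 0.0009]
 h 0.03 50 0.0375 uv min [-0.0103 -0.0089] max [0.0152 0.0047] mean [0.0041 0.0005]
 h 0.045 51 0.0511 uv min [-0.0117 -0.0142] max [0.0152 0.0054] mean [ 0.0037 -0.0011]
 h 0.056 62 0.0591 uv min [-0.0102 -0.014 ] max [0.0078 0.0042] mean [-0.0015 -0.0045]
 hub top z 0.041 ((442.294921875, -189.56515502929688), (56.36516571044922, 54.25963592529297), 57.59180450439453)
 arm dir 50 [ 0.4832 -0.2117  0.0254] -23.4
 sensor [ 0.015 -0.005  0.109] [0.564 0.507 0.646] ((222.2326202392578, 162.20101928710938), (459.2127990722656, 550.6397705078125), 41.109405517578125)
```

Emit:
{"name": "play_rows", "arguments": {"rows": [[0,0,0,5.2],[0,0,0,5.2],[-0.038,-0.028,0,0],[-0.038,-0.028,0,0],[-0.038,-0.028,0,0]], "gripper": -1}}

```text
clock: 0.6
tool_pos: [0.2391, 0.3295, 0.1977]
orientation: [-0.877, -3.017, 0.002]
ft_force: [0.7, -0.5, -0.0]
grip_width: 0.999
finger_force: 0.0
```

Emit:
{"name": "play_rows", "arguments": {"rows": [[-0.038,-0.028,0,0],[-0.038,-0.028,0,0],[-0.038,-0.028,0,0],[-0.038,-0.028,0,0],[-0.038,-0.028,0,0]]}}

```text
clock: 1.1
tool_pos: [0.3241, 0.1092, 0.1983]
orientation: [0.878, 3.016, 0.0]
ft_force: [1.7, 0.4, 0.2]
grip_width: 1.0
finger_force: 0.0
```

Emit:
{"name": "play_rows", "arguments": {"rows": [[-0.038,-0.028,0,0],[-0.038,-0.028,0,0],[-0.038,-0.028,0,0],[-0.038,-0.028,0,0],[0,0,0,0]]}}

```text
clock: 1.6
tool_pos: [0.3935, -0.0699, 0.198]
orientation: [0.892, 3.011, -0.002]
ft_force: [-1.2, 1.1, 0.2]
grip_width: 1.0
finger_force: 0.0
```

Emit:
{"name": "play_rows", "arguments": {"rows": [[-0.0355,-0.0251,0,0],[-0.0355,-0.0251,0,0],[-0.0355,-0.0251,0.04,-0.5],[0,0,0.045,0],[0,0,0.02,0]]}}

```text
clock: 2.1
tool_pos: [0.4363, -0.1789, 0.0955]
orientation: [-0.866, -3.013, -0.002]
ft_force: [-0.5, 0.3, 0.6]
grip_width: 0.998
finger_force: 0.0
```

Emit:
{"name": "play_rows", "arguments": {"rows": [[0,0,0,0],[0,0,0,0]]}}

```text
clock: 2.3
tool_pos: [0.4389, -0.179, 0.0997]
orientation: [-0.865, -3.019, -0.0]
ft_force: [-0.3, 0.0, 1.0]
grip_width: 1.003
finger_force: 0.0
```

Emit:
{"name": "play_rows", "arguments": {"rows": [[-0.009,-0.0086,0.02,0],[0,0,0.03,0],[0,0,0.02,0],[0,0,0,0],[0,0,0,0]]}}

```text
clock: 2.8
tool_pos: [0.4434, -0.1919, 0.0313]
orientation: [0.864, 3.018, -0.0]
ft_force: [0.3, 1.5, 0.9]
grip_width: 1.0
finger_force: 0.0
```

Run:
```python
from h import *
a=[];
for n in("side","top"):
    im,d,P=shot(n);a.append(cv2.resize(im[130:330,260:460] if n=="top" else im[110:260,250:450],(395,395 if n=="top" else 296),interpolation=cv2.INTER_CUBIC));a[-1]=cv2.copyMakeBorder(a[-1],0,395-a[-1].shape[0],0,0,0)
cv2.imwrite("pics/g1.png",np.hstack(a)[...,::-1]); print(bot.observe()["tool_pos"],bot.observe()["orientation"])
```

```text
[ 0.44399142 -0.19229747  0.03174291] [ 8.64176541e-01  3.01605604e+00 -8.27350987e-04]
```

View pics/g1.png

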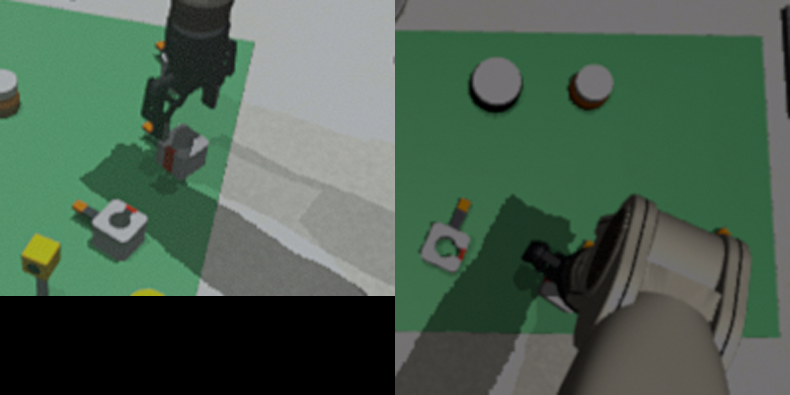

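The gripper hovers over hub_b (side crop (186,150)). The finger tips look high, so I'll check with depth before going down.

Run:
```python
from h import *
im,d,P=shot("side")
m=(d>0)&(np.hypot(P[...,0]-.44,P[...,1]+.19)<.09)&(P[...,2]>.044)&(P[...,2]<.12)&(im.max(-1)<75)
p=P[m]; y=np.array([.53,.848]);x=np.array([-.848,.53])
s=(p[:,:2]-[.4418,-.191])@np.c_[x,y]
for lo in np.arange(.044,.12,.008):
    k=(p[:,2]>=lo)&(p[:,2]<lo+.008)
    for nm,g in(("L",s[:,1]>0),("R",s[:,1]<0)):
        q=s[k&g]
        if len(q)>2:print(lo.round(3),nm,len(q),"x",np.percentile(q[:,0],[5,95]).round(3),"y",np.percentile(q[:,1],[5,95]).round(3))
big=cv2.resize(im[110:210,290:390],(600,600),interpolation=cv2.INTER_CUBIC)
cv2.imwrite("pics/g2.png",np.clip(big[...,::-1]*1.5,0,255).astype(np.uint8))
```

```text
0.044 L 3 x [-0.005  0.014] y [0.026 0.029]
0.076 L 5 x [0.    0.009] y [0.047 0.054]
0.076 R 5 x [-0.009  0.003] y [-0.043 -0.041]
0.084 L 17 x [-0.007  0.01 ] y [0.047 0.058]
0.084 R 21 x [-0.011  0.009] y [-0.044 -0.039]
0.092 L 17 x [-0.007  0.008] y [0.046 0.058]
0.092 R 16 x [-0.01   0.009] y [-0.045 -0.04 ]
0.1 L 16 x [-0.003  0.01 ] y [0.05 0.06]
0.1 R 20 x [-0.011  0.008] y [-0.045 -0.04 ]
0.108 L 12 x [0.003 0.009] y [0.046 0.058]
0.108 R 20 x [-0.01  0.01] y [-0.045 -0.039]
0.116 R 9 x [-0.008  0.006] y [-0.055 -0.039]
```

View pics/g2.png

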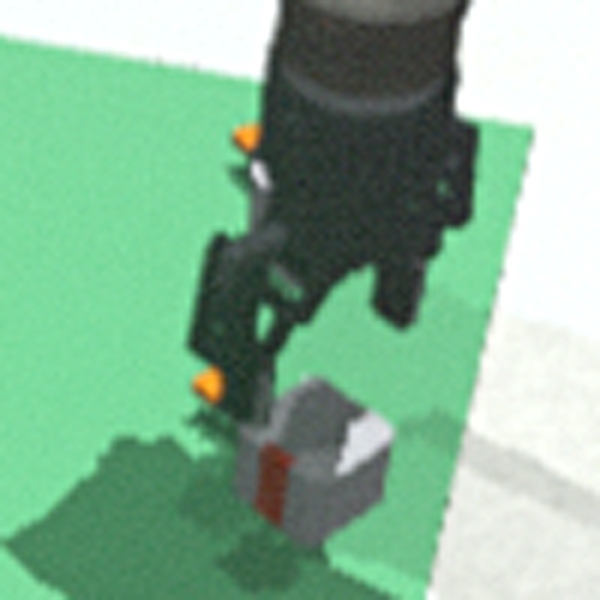

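Run:
```python
from h import *
c=viewer.camera_info("side");K,R,t=map(np.array,(c["intrinsics"],c["R"],c["t"]))
for s in(.047,-.042):
  for z in(.03,.045,.06,.078):
    X=np.array([.4435+.53*s,-.192+.848*s,z]);q=K@(R@X+t);q=q[:2]/q[2];print(s,z,((q-[290,110])*6).round())
```

```text
0.047 0.03 [235. 496.]
0.047 0.045 [237. 472.]
0.047 0.06 [240. 448.]
0.047 0.078 [243. 417.]
-0.042 0.03 [373. 400.]
-0.042 0.045 [377. 376.]
-0.042 0.06 [381. 351.]
-0.042 0.078 [386. 321.]
```

Measured tips are about 46 mm above the reported TCP, where I expected about 13 mm. I'll raise the arm, shut the fingers and measure how far they swing.

Emit:
{"name": "play_rows", "arguments": {"rows": [[0,0,-0.04,0],[0,0,0,0],[0,0,0,0],[0,0,0,0],[0,0,0,0]], "gripper": 1}}

```text
clock: 3.45
tool_pos: [0.4414, -0.1915, 0.0689]
orientation: [-0.866, -3.019, -0.0]
ft_force: [0.6, -0.5, -0.2]
grip_width: 0.143
finger_force: 0.0
```

Emit:
{"name": "play_rows", "arguments": {"rows": [[0,0,0,0],[0,0,0,0],[0,0,0,0]]}}

```text
clock: 3.75
tool_pos: [0.4418, -0.1917, 0.0692]
orientation: [-0.866, -3.019, -0.0]
ft_force: [-0.4, 0.7, -0.2]
grip_width: -0.0
finger_force: 0.0
```

Run:
```python
from h import *
s=bot.observe();print(s["tool_pos"],s["grip_width"])
im,d,P=shot("side")
m=(d>0)&(np.hypot(P[...,0]-.4435,P[...,1]+.192)<.06)&(P[...,2]>.048)
p=P[m];print(np.sort(p[:,2])[:12].round(3)); k=p[:,2]<np.sort(p[:,2])[8]+.01; print(p[k].mean(0))
big=cv2.resize(im[90:210,290:410],(600,600),interpolation=cv2.INTER_CUBIC)
cv2.imwrite("pics/g3.png",np.clip(big[...,::-1]*1.5,0,255).astype(np.uint8))
```

```text
[ 0.44182405 -0.19166343  0.06917617] -0.0004434095788841548
[0.102 0.103 0.103 0.105 0.106 0.106 0.107 0.107 0.108 0.109 0.109 0.11 ]
[ 0.44127854 -0.18118376  0.11194423]
```

View pics/g3.png

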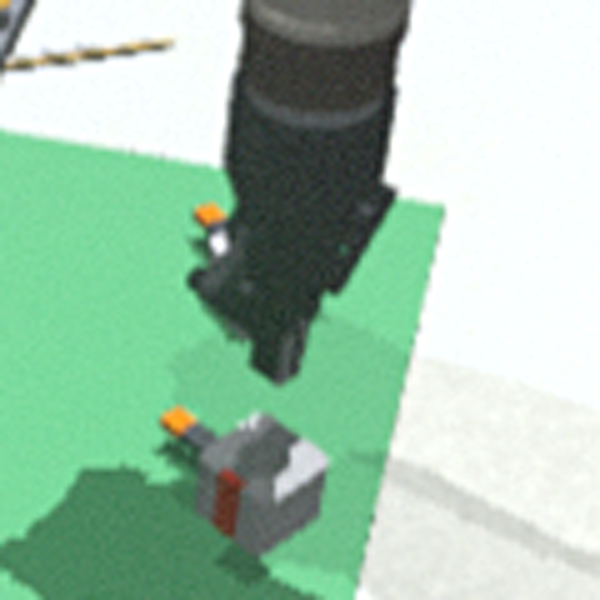

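Shut tips are at z≈0.101 with the TCP reading 0.069, so the reading is about 32 mm low in z. I'll work from the true height: open, then descend to a reading of about -0.026.

Emit:
{"name": "play_rows", "arguments": {"rows": [[0,0,0,0],[0,0,0,0],[0,0,0,0],[0,0,0,0],[0,0,0,0]], "gripper": -1}}

```text
clock: 4.3
tool_pos: [0.4421, -0.1918, 0.0696]
orientation: [0.866, 3.02, -0.0]
ft_force: [-0.5, 1.4, -0.7]
grip_width: 0.848
finger_force: 0.0
```

Emit:
{"name": "play_rows", "arguments": {"rows": [[0,0,0,0],[0,0,0.03,0],[0,0,0.03,0],[0,0,0,0],[0,0,0,0]]}}

```text
clock: 4.8
tool_pos: [0.4416, -0.1916, 0.0095]
orientation: [-0.866, -3.018, -0.0]
ft_force: [0.8, 0.7, 0.4]
grip_width: 0.999
finger_force: 0.0
```

Emit:
{"name": "play_rows", "arguments": {"rows": [[0,0,0.012,0],[0,0,0.012,0],[0,0,0.011,0],[0,0,0,0],[0,0,0,0]]}}

```text
clock: 5.3
tool_pos: [0.4417, -0.1916, -0.0259]
orientation: [-0.866, -3.019, -0.0]
ft_force: [-0.4, 0.5, 0.1]
grip_width: 0.999
finger_force: 0.0
```

No contact at a reading of -0.026, which confirms the bias. Closing the gripper.

Emit:
{"name": "play_rows", "arguments": {"rows": [[0,0,0,0],[0,0,0,0],[0,0,0,0],[0,0,0,0],[0,0,0,0]], "gripper": 1}}

```text
clock: 5.8
tool_pos: [0.4427, -0.1922, -0.0247]
orientation: [0.866, 3.018, -0.001]
ft_force: [-0.8, -1.5, 5.8]
grip_width: 0.601
finger_force: 63.9
```

Emit:
{"name": "play_rows", "arguments": {"rows": [[0,0,0,0],[0,0,-0.03,0],[0,0,-0.05,0],[0,0,-0.05,0],[0,0,-0.05,0]]}}

```text
clock: 6.3
tool_pos: [0.4409, -0.1911, 0.1554]
orientation: [-0.865, -3.018, -0.001]
ft_force: [1.2, -1.2, -2.5]
grip_width: 0.601
finger_force: 63.6
```

Emit:
{"name": "play_rows", "arguments": {"rows": [[0,0,-0.03,0],[0,0,0,0],[0,0,0,0]]}}

```text
clock: 6.6
tool_pos: [0.4417, -0.1915, 0.184]
orientation: [-0.866, -3.019, -0.0]
ft_force: [-0.6, 0.2, -3.4]
grip_width: 0.601
finger_force: 63.9
```

Gripped: opening 0.60 ≈ 51 mm. Next I'll twist +69° so the closing axis lies along the spindle's uphill direction. No row can command a tilt, so I'll then try the reach limit, where the arm may tilt the tool outward.

Emit:
{"name": "play_rows", "arguments": {"rows": [[0,0,0,7.7],[0,0,0,7.7],[0,0,0,7.7],[0,0,0,7.7],[0,0,0,7.7]]}}

```text
clock: 7.1
tool_pos: [0.44, -0.1908, 0.1811]
orientation: [-1.816, -2.555, 0.002]
ft_force: [0.0, 0.5, -2.0]
grip_width: 0.601
finger_force: 63.5
```

Emit:
{"name": "play_rows", "arguments": {"rows": [[0,0,0,7.7],[0,0,0,7.7],[0,0,0,7.7],[0,0,0,7.4],[0,0,0,0]]}}

```text
clock: 7.6
tool_pos: [0.4402, -0.1909, 0.1815]
orientation: [-2.42, -1.995, 0.004]
ft_force: [0.4, 0.7, -2.7]
grip_width: 0.597
finger_force: 63.5
```

Emit:
{"name": "play_rows", "arguments": {"rows": [[0.03,0.03,0,0],[0.03,0.03,0,0],[0.03,0.03,0,0],[0.01,0.04,0,0],[0,0.04,0,0]]}}

```text
clock: 8.1
tool_pos: [0.6286, -0.1235, 0.1822]
orientation: [-2.415, -2.004, 0.003]
ft_force: [0.3, -1.3, -1.7]
grip_width: 0.602
finger_force: 63.9
```

Emit:
{"name": "play_rows", "arguments": {"rows": [[0,0.04,0,0],[0,0.04,0,0],[0,0.02,0,0],[0,0.02,0,0],[0,0,0,0]]}}

```text
clock: 8.6
tool_pos: [0.7465, -0.149, 0.1776]
orientation: [-2.417, -1.998, 0.007]
ft_force: [0.2, -0.2, -4.1]
grip_width: 0.596
finger_force: 64.0
```

Emit:
{"name": "play_rows", "arguments": {"rows": [[0,0.03,0,0],[0,0.03,0,0],[0,0.03,0,0],[0,0,0,0]]}}

```text
clock: 9.0
tool_pos: [0.7958, -0.1585, 0.1649]
orientation: [2.404, 1.985, 0.03]
ft_force: [-1.5, -0.0, -2.6]
grip_width: 0.598
finger_force: 64.8
```

Run:
```python
from h import *
s=bot.observe();print({k:np.round(v,3) for k,v in s.items()})
```

```text
{'clock': np.float64(9.0), 'q': array([-0.197,  1.021,  1.269,  1.788,  0.   ,  1.564]), 'qd': array([-0.   , -0.038,  0.011,  0.047, -0.001,  0.007]), 'effort': array([-6.0000e-03, -7.1425e+01,  2.7177e+01, -6.9900e-01, -6.0000e-03,
       -6.0000e-03]), 'tool_pos': array([ 0.796, -0.158,  0.165]), 'orientation': array([2.404, 1.985, 0.03 ]), 'ft_force': array([-1.489, -0.045, -2.598]), 'ft_torque': array([0.005, 0.103, 0.023]), 'finger_force': np.float64(64.786), 'grip_width': np.float64(0.598)}
```

A small outward tilt (~2°) shows up at the limit, so I'll keep pushing.

Emit:
{"name": "play_rows", "arguments": {"rows": [[0,0.03,-0.02,0],[0,0.03,-0.02,0],[0,0.03,-0.02,0],[0,0.03,-0.02,0],[0,0,0,0]]}}

```text
clock: 9.5
tool_pos: [0.8233, -0.1635, 0.2177]
orientation: [2.333, 1.923, 0.142]
ft_force: [-0.3, 0.2, -2.6]
grip_width: 0.6
finger_force: 65.0
```

```bash
cat > st.py <<'E'
from h import *
from scipy.spatial.transform import Rotation as Ro
s=bot.observe();M=Ro.from_rotvec(s["orientation"]).as_matrix();z=M[:,2]
print("t",s["clock"],"p",s["tool_pos"].round(4),"q",np.round(s["q"],3),"f",np.round(s["ft_force"],1))
print("tilt",np.degrees(np.arccos(-z[2])).round(2),"azim",np.degrees(np.arctan2(z[1],z[0])).round(2),"x",M[:,0].round(3),"y",M[:,1].round(3),"z",z.round(3),"yawx",np.degrees(np.arctan2(M[1,0],M[0,0])).round(2))
E
python3 st.py
```

```text
t 9.5 p [ 0.8233 -0.1635  0.2177] q [-0.196  0.962  1.275  1.735 -0.     1.567] f [-0.3  0.2 -2.6]
tilt 8.49 azim -11.25 x [ 0.191  0.982 -0.001] y [ 0.971 -0.189  0.148] z [ 0.145 -0.029 -0.989] yawx 79.0
```

The tilt is growing (8.5°, azimuth -11°), as needed. Continuing to 30°.

Emit:
{"name": "play_rows", "arguments": {"rows": [[0,0.035,-0.02,0],[0,0.035,-0.02,0],[0,0.035,-0.02,0],[0,0.035,-0.02,0],[0,0,0,0]]}}

```text
clock: 10.0
tool_pos: [0.8515, -0.1685, 0.2659]
orientation: [2.258, 1.862, 0.246]
ft_force: [-0.3, 0.5, -2.2]
grip_width: 0.597
finger_force: 65.0
```

```bash
python3 st.py
```

```text
t 10.0 p [ 0.8515 -0.1685  0.2659] q [-0.195  0.913  1.275  1.669 -0.     1.567] f [-0.3  0.5 -2.2]
tilt 15.16 azim -11.23 x [ 0.191  0.982 -0.001] y [ 0.948 -0.184  0.261] z [ 0.256 -0.051 -0.965] yawx 78.99
```

Emit:
{"name": "play_rows", "arguments": {"rows": [[0,0.04,-0.02,0],[0,0.04,-0.02,0],[0,0.04,-0.02,0],[0,0.04,-0.02,0],[0,0.04,-0.02,0]]}}

```text
clock: 10.5
tool_pos: [0.885, -0.1746, 0.3407]
orientation: [2.15, 1.772, 0.382]
ft_force: [-0.5, 0.1, -4.1]
grip_width: 0.599
finger_force: 64.9
```

```bash
python3 st.py
```

```text
t 10.5 p [ 0.885  -0.1746  0.3407] q [-0.195  0.844  1.275  1.575 -0.     1.568] f [-0.5  0.1 -4.1]
tilt 24.44 azim -11.21 x [ 0.191  0.982 -0.002] y [ 0.894 -0.173  0.414] z [ 0.406 -0.08  -0.91 ] yawx 78.98
```

Emit:
{"name": "play_rows", "arguments": {"rows": [[0,0.04,-0.02,0],[0,0.04,-0.02,0],[0,0,0,0],[0,0,0,0]]}}

```text
clock: 10.9
tool_pos: [0.8929, -0.1759, 0.3755]
orientation: [2.107, 1.737, 0.431]
ft_force: [0.3, 0.7, -3.3]
grip_width: 0.599
finger_force: 65.1
```

```bash
python3 st.py
```

```text
t 10.9 p [ 0.8929 -0.1759  0.3755] q [-1.940e-01  8.120e-01  1.274e+00  1.545e+00 -1.000e-03  1.568e+00] f [ 0.3  0.7 -3.3]
tilt 27.99 azim -11.2 x [ 0.191  0.982 -0.002] y [ 0.867 -0.168  0.469] z [ 0.46  -0.091 -0.883] yawx 78.98
```

Emit:
{"name": "play_rows", "arguments": {"rows": [[0,0.04,-0.02,0],[0,0,0,0],[0,0,0,0]]}}

```text
clock: 11.2
tool_pos: [0.8966, -0.1765, 0.3945]
orientation: [2.085, 1.718, 0.457]
ft_force: [-0.4, 0.0, -2.1]
grip_width: 0.603
finger_force: 65.0
```

```bash
python3 st.py
```

```text
t 11.2 p [ 0.8966 -0.1765  0.3945] q [-1.940e-01  7.950e-01  1.275e+00  1.529e+00 -1.000e-03  1.568e+00] f [-0.4  0.  -2.1]
tilt 29.88 azim -11.2 x [ 0.191  0.982 -0.002] y [ 0.851 -0.165  0.498] z [ 0.489 -0.097 -0.867] yawx 78.97
```

Tilt is 29.9° at azimuth -11.2°, matching the spindle. Next, a hover point above the shaft along its axis.

Emit:
{"name": "play_rows", "arguments": {"rows": [[0.012,-0.018,-0.003,0],[0.024,-0.036,-0.006,0],[0.024,-0.036,-0.006,0],[0.024,-0.036,-0.006,0],[0.024,-0.036,-0.006,0]]}}

```text
clock: 11.7
tool_pos: [0.7695, -0.0446, 0.3378]
orientation: [2.086, 1.719, 0.456]
ft_force: [0.5, 0.3, -1.8]
grip_width: 0.596
finger_force: 64.9
```

```bash
python3 st.py
```

```text
t 11.7 p [ 0.7695 -0.0446  0.3378] q [-0.02   0.34   0.351  1.068 -0.087  1.72 ] f [ 0.5  0.3 -1.8]
tilt 29.79 azim -11.18 x [ 0.191  0.981 -0.001] y [ 0.852 -0.166  0.497] z [ 0.487 -0.096 -0.868] yawx 78.96
```

Emit:
{"name": "play_rows", "arguments": {"rows": [[0.0234,-0.0357,-0.0052,0],[0.0234,-0.0357,-0.0052,0],[0.0234,-0.0357,-0.0052,0],[0.0234,-0.0357,-0.0052,0],[0.0234,-0.0357,-0.0052,0]]}}

```text
clock: 12.2
tool_pos: [0.6274, 0.1023, 0.2719]
orientation: [2.086, 1.719, 0.457]
ft_force: [0.2, 1.4, -2.9]
grip_width: 0.603
finger_force: 64.9
```

Emit:
{"name": "play_rows", "arguments": {"rows": [[0.0234,-0.0357,-0.0052,0],[0.0234,-0.0357,-0.0052,0],[0.0234,-0.0357,-0.0052,0],[0.018,-0.026,-0.004,0],[0,0,0,0]]}}

```text
clock: 12.7
tool_pos: [0.5195, 0.2142, 0.2209]
orientation: [2.083, 1.728, 0.453]
ft_force: [0.7, -0.9, -2.0]
grip_width: 0.599
finger_force: 64.9
```

```bash
python3 st.py
python3 - <<'E'
from h import *
a=[]
for n in("side","top"):
    im,d,P=shot(n); np.savez("h_"+n,im=im,d=d,P=P); a.append(cv2.resize(im[150:350,160:360] if n=="side" else im[130:290,130:290],(395,395),interpolation=cv2.INTER_CUBIC))
cv2.imwrite("pics/h1.png",np.clip(np.hstack(a)[...,::-1]*1.4,0,255).astype(np.uint8))
E
```

```text
t 12.7 p [0.5195 0.2142 0.2209] q [ 0.604  0.05  -0.297  0.845 -0.36   2.29 ] f [ 0.7 -0.9 -2. ]
tilt 29.57 azim -10.97 x [ 0.185  0.983 -0.003] y [ 0.855 -0.16   0.494] z [ 0.485 -0.094 -0.87 ] yawx 79.32
```

View pics/h1.png

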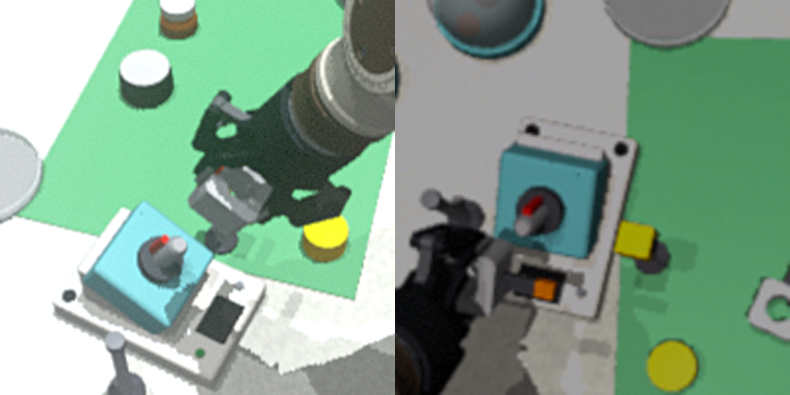

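The hub hovers above the shaft with its arm pointing at the sensor side; the orange tip is at top crop (543,288). Next I'll measure the hub's offset in the tool frame, and the shaft in the same frames.

```bash
cat > m.py <<'E'
from h import *
from scipy.spatial.transform import Rotation as Ro
import sys
s=bot.observe();M=Ro.from_rotvec(s["orientation"]).as_matrix();C=s["tool_pos"]-.0475*M[:,2];print("C pred",C.round(4))
for n in("side","top"):
    im,d,P=shot(n);hs=cv2.cvtColor(im,cv2.COLOR_RGB2HSV).astype(int);H,S,V=hs[...,0],hs[...,1],hs[...,2]
    L=(P-C)@M; ok=d>0   # tool frame about predicted hub centre
    o=ok&(H>4)&(H<20)&(S>140)&(V>50)&(np.linalg.norm(L,axis=-1)<.11)
    print(n,"orange",o.sum(),L[o].mean(0).round(4),L[o].min(0).round(4),L[o].max(0).round(4))
    g=ok&(S<60)&(V>75)&(np.abs(L).max(-1)<.045); print(" grey",g.sum(),"pct1/99",np.percentile(L[g],1,0).round(4),np.percentile(L[g],99,0).round(4))
    for i,nm in enumerate("xyz"):
        h,e=np.histogram(L[g][:,i],np.arange(-.045,.046,.003)); print("  ",nm,[(round(float(e[k])+.0015,4),int(h[k])) for k in np.argsort(-h)[:4]])
E
python3 m.py
```

```text
C pred [0.4994 0.2171 0.2644]m.py:9: RuntimeWarning: Mean of empty slice.
  print(n,"orange",o.sum(),L[o].mean(0).round(4),L[o].min(0).round(4),L[o].max(0).round(4))
  ret = um.true_divide(
Traceback (most recent call last):
  File "m.py", line 9, in <module>
    print(n,"orange",o.sum(),L[o].mean(0).round(4),L[o].min(0).round(4),L[o].max(0).round(4))
                                                   ~~~~~~~~^^^
ValueError: zero-size array to reduction operation minimum which has no identity
```

```bash
sed -i 's/^    print(n,"orange"/    if o.sum(): print(n,"orange"/' m.py; python3 m.py
```

```text
C pred [0.5001 0.2166 0.2648]
side orange 2 [ 0.0044  0.0235 -0.0183] [ 0.0042  0.0235 -0.02  ] [ 0.0047  0.0235 -0.0165]
 grey 699 pct1/99 [-0.0146 -0.0249 -0.0206] [0.0296 0.0265 0.0178]
   x [(0.0285, 277), (0.0255, 74), (0.0225, 61), (0.0165, 51)]
   y [(-0.0135, 50), (-0.0165, 49), (-0.0075, 49), (0.0255, 46)]
   z [(-0.0195, 257), (-0.0165, 113), (-0.0135, 36), (-0.0015, 34)]
top orange 62 [-0.0616  0.0019 -0.0034] [-0.07   -0.0067 -0.0064] [-0.0528  0.0082  0.0027]
 grey 122 pct1/99 [-0.0251 -0.021  -0.0227] [-0.0087  0.032  -0.002 ]
   x [(-0.0225, 34), (-0.0195, 31), (-0.0165, 30), (-0.0255, 13)]
   y [(0.0195, 10), (0.0075, 10), (-0.0075, 9), (-0.0045, 9)]
   z [(-0.0195, 87), (-0.0225, 23), (-0.0165, 10), (0.0015, 1)]
```

The hub sits where predicted in the tool frame (within 2 mm), so the bias runs along tool z. I'll correct (+4.4, -12.9 mm), then advance 85 mm along the axis.

Emit:
{"name": "play_rows", "arguments": {"rows": [[0.0044,-0.0129,0,0],[0,0,0.025,0],[0,0,0.03,0],[0,0,0.03,0],[0,0,0,0]]}}

```text
clock: 13.45
tool_pos: [0.552, 0.2075, 0.1378]
orientation: [2.089, 1.72, 0.444]
ft_force: [-0.8, -0.3, -3.4]
grip_width: 0.598
finger_force: 64.6
```

Emit:
{"name": "play_rows", "arguments": {"rows": [[0,0,0,0],[0,0,0,0]]}}

```text
clock: 13.65
tool_pos: [0.5544, 0.2104, 0.1441]
orientation: [2.086, 1.718, 0.458]
ft_force: [-0.0, 0.7, -1.5]
grip_width: 0.598
finger_force: 64.7
```

```bash
cat > e.py <<'E'
from h import *
from scipy.spatial.transform import Rotation as Ro
R=[bot.observe() for _ in range(1)]
s=R[0];M=Ro.from_rotvec(s["orientation"]).as_matrix();C=s["tool_pos"]-.0475*M[:,2]
O=np.array([.5776,.2061,.1042]);a=np.radians(-10.95)
n=np.array([-.5*np.cos(a),-.5*np.sin(a),.866]);x=np.array([.866*np.cos(a),.866*np.sin(a),.5]);y=np.cross(n,x)
D=C-O;print("spindle-frame centre x,y,z mm",(np.array([D@x,D@y,D@n])*1e3).round(1),"tilt err deg",np.degrees(np.arccos(min(1,-M[:,2]@n))).round(2),"f",(s["ft_force"]@M).round(1),"grip",s["grip_width"].round(3),"t",s["clock"])
E
python3 e.py; python3 m.py
python3 - <<'E'
from h import *
a=[]
for n in("side","top"):
    im,d,P=shot(n); a.append(cv2.resize(im[190:310,190:310] if n=="side" else im[150:270,140:260],(395,395),interpolation=cv2.INTER_CUBIC))
cv2.imwrite("pics/h2.png",np.clip(np.hstack(a)[...,::-1]*1.4,0,255).astype(np.uint8))
E
```

```text
C pred [0.5312 0.2149 0.1853]
 grey 504 pct1/99 [-0.0115 -0.0254 -0.0213] [0.0292 0.0265 0.0189]
   x [(0.0285, 174), (0.0255, 79), (0.0165, 49), (0.0225, 48)]
   y [(0.0255, 39), (-0.0135, 37), (0.0165, 35), (0.0225, 33)]
   z [(-0.0195, 188), (-0.0165, 94), (0.0045, 25), (-0.0075, 24)]
top orange 49 [-0.0612  0.0019 -0.004 ] [-0.0698 -0.0059 -0.0068] [-0.0531  0.0083 -0.0003]
 grey 98 pct1/99 [-0.0244 -0.0207 -0.0236] [-0.0118  0.0243 -0.0178]
   x [(-0.0165, 28), (-0.0195, 27), (-0.0225, 23), (-0.0135, 12)]
   y [(0.0165, 10), (-0.0045, 8), (0.0195, 8), (-0.0105, 7)]
   z [(-0.0195, 69), (-0.0225, 27), (-0.0165, 2), (-0.0435, 0)]Traceback (most recent call last):
  File "e.py", line 7, in <module>
    D=C-O;print("spindle-frame centre x,y,z mm",(np.array([D@x,D@y,D@n])*1e3).round(1),"tilt err deg",np.degrees(np.arccos(min(1,-M[:,2]@n))).round(2),"f",(s["ft_force"]@M).round(1),"grip",s["grip_width"].round(3),"t",s["clock"])
                                                                                                                                                                                             ^^^^^^^^^^^^^^^^^^^^^
AttributeError: 'float' object has no attribute 'round'
```

View pics/h2.png

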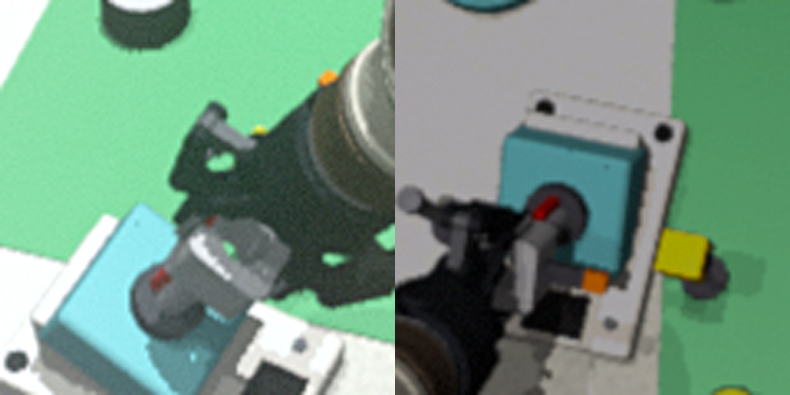

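The hub is close above the shaft tip (side crop (195,265)) and visually in line with it.

```bash
sed -i 's/s\["grip_width"\].round(3)/s["grip_width"]/' e.py; for i in 1 2 3; do python3 e.py; done
```

```text
spindle-frame centre x,y,z mm [-0.4  0.  94. ] tilt err deg 0.39 f [ 0.9 -1.   2.4] grip 0.6005024581486179 t 13.85
spindle-frame centre x,y,z mm [-0.4  0.  94. ] tilt err deg 0.39 f [ 0.9 -1.   2.4] grip 0.6005024581486179 t 13.85
spindle-frame centre x,y,z mm [-0.4  0.  94. ] tilt err deg 0.39 f [ 0.9 -1.   2.4] grip 0.6005024581486179 t 13.85
```

Emit:
{"name": "play_rows", "arguments": {"rows": [[0,0,0.012,0],[0,0,0.012,0],[0,0,0.006,0],[0,0,0.004,0],[0,0,0,0]]}}

```text
clock: 14.35
tool_pos: [0.5702, 0.2061, 0.1119]
orientation: [2.086, 1.72, 0.453]
ft_force: [0.0, 0.6, -2.4]
grip_width: 0.601
finger_force: 64.9
```

```bash
python3 e.py
```

```text
spindle-frame centre x,y,z mm [-2.2 -1.2 57.8] tilt err deg 0.52 f [ 0.6 -1.2  2. ] grip 0.600530662554689 t 14.35
```

Emit:
{"name": "play_rows", "arguments": {"rows": [[0,0,0,0],[0,0,0.004,0],[0,0,0.004,0],[0,0,0.004,0],[0,0,0,0]]}}

```text
clock: 14.85
tool_pos: [0.5762, 0.2052, 0.102]
orientation: [2.086, 1.719, 0.454]
ft_force: [0.2, -0.3, -2.3]
grip_width: 0.598
finger_force: 64.9
```

```bash
python3 e.py
```

```text
spindle-frame centre x,y,z mm [-1.9 -1.  46.2] tilt err deg 0.48 f [-0.3 -1.   2.1] grip 0.5978786497246028 t 14.85
```

Emit:
{"name": "play_rows", "arguments": {"rows": [[0.0008,0.0012,0.005,0],[0,0,0.005,0],[0,0,0.004,0],[0,0,0,0]]}}

```text
clock: 15.25
tool_pos: [0.5841, 0.2043, 0.0903]
orientation: [2.086, 1.72, 0.454]
ft_force: [-0.4, 0.1, -2.5]
grip_width: 0.603
finger_force: 64.9
```

```bash
python3 e.py
```

```text
spindle-frame centre x,y,z mm [-0.9 -0.3 32.1] tilt err deg 0.5 f [ 0.  -1.6  2. ] grip 0.6026704278086702 t 15.25
```

Emit:
{"name": "play_rows", "arguments": {"rows": [[0,0,0.004,0],[0,0,0.003,0],[0,0,0.002,0],[0,0,0.001,0],[0,0,0,0]]}}

```text
clock: 15.75
tool_pos: [0.5892, 0.2037, 0.0824]
orientation: [2.086, 1.719, 0.455]
ft_force: [-0.3, 0.2, -3.2]
grip_width: 0.599
finger_force: 64.9
```

```bash
python3 e.py
```

```text
spindle-frame centre x,y,z mm [-0.4 -0.  22.7] tilt err deg 0.46 f [ 0.1 -1.9  2.6] grip 0.5986871790227998 t 15.75
```

Emit:
{"name": "play_rows", "arguments": {"rows": [[0,0,0.001,0],[0,0,0.001,0],[0,0,0.001,0],[0,0,0,0]]}}

```text
clock: 16.15
tool_pos: [0.5897, 0.2037, 0.082]
orientation: [2.085, 1.72, 0.457]
ft_force: [-14.9, -0.8, 14.2]
grip_width: 0.601
finger_force: 67.7
```

Seating contact at about 20 N. Releasing, then backing out along the axis.

Emit:
{"name": "play_rows", "arguments": {"rows": [[0,0,-0.001,0],[0,0,0,0],[0,0,0,0],[0,0,0,0],[0,0,0,0]], "gripper": -1}}

```text
clock: 16.65
tool_pos: [0.5904, 0.2035, 0.0807]
orientation: [2.086, 1.719, 0.455]
ft_force: [0.1, 0.1, -0.2]
grip_width: 1.001
finger_force: 0.0
```

Emit:
{"name": "play_rows", "arguments": {"rows": [[0,0,0,0],[0,0,-0.02,0],[0,0,-0.03,0],[0,0,-0.04,0],[0,0,-0.04,0]]}}

```text
clock: 17.15
tool_pos: [0.5259, 0.2158, 0.1941]
orientation: [2.086, 1.719, 0.453]
ft_force: [0.5, 1.3, 0.5]
grip_width: 0.999
finger_force: 0.0
```

Emit:
{"name": "play_rows", "arguments": {"rows": [[0,0,-0.03,0],[0,-0.04,-0.02,0],[0,-0.04,-0.02,0],[0,-0.03,0,0],[0,0,0,0]]}}

```text
clock: 17.65
tool_pos: [0.3957, 0.2406, 0.1977]
orientation: [2.082, 1.726, 0.451]
ft_force: [0.2, -0.7, -0.2]
grip_width: 1.0
finger_force: 0.0
```

```bash
python3 st.py
python3 - <<'E'
from h import *
O=np.array([.5786,.2076,.1049]);a=np.radians(-10.95)
n=np.array([-.5*np.cos(a),-.5*np.sin(a),.866]);x=np.array([.866*np.cos(a),.866*np.sin(a),.5]);y=np.cross(n,x)
v=[]
for c in("side","top"):
    im,d,P=shot(c); v.append(cv2.resize(im[190:310,190:310] if c=="side" else im[150:270,140:260],(395,395),interpolation=cv2.INTER_CUBIC))
    L=(P-O)@np.c_[x,y,n];hs=cv2.cvtColor(im,cv2.COLOR_RGB2HSV);g=(d>0)&(hs[...,1]<60)&(hs[...,2]>60)&(np.abs(L[...,:2]).max(-1)<.032)&(L[...,2]>.03)
    print(c,g.sum(),"z hist",np.histogram(L[g][:,2],np.arange(.03,.07,.003))[0])
    t=g&(L[...,2]<.043);print(" xy 2/98",np.percentile(L[t],2,0).round(4),np.percentile(L[t],98,0).round(4))
    t=t&(L[...,2]>.035);A=np.c_[L[t][:,:2],np.ones(t.sum())];print(" slope, height",np.linalg.lstsq(A,L[t][:,2],rcond=None)[0].round(4))
cv2.imwrite("pics/f.png",np.clip(np.hstack(v)[...,::-1]*1.4,0,255).astype(np.uint8))
E
```

```text
t 17.65 p [0.3957 0.2406 0.1977] q [ 0.865 -0.065 -0.465  0.901 -0.447  2.561] f [ 0.2 -0.7 -0.2]
tilt 29.64 azim -11.3 x [ 0.187  0.982 -0.005] y [ 0.854 -0.16   0.494] z [ 0.485 -0.097 -0.869] yawx 79.22
side 1922 z hist [ 27  35 100 357  82  33   7   0   0   0   0   0   0]
 xy 2/98 [-0.0267 -0.0244  0.0316] [0.0235 0.0274 0.0427]
 slope, height [-0.0072 -0.0104  0.0401]
top 380 z hist [  1   5  22 169 133  25  15   0   0   0   0   0   0]
 xy 2/98 [-0.0264 -0.026   0.036 ] [0.0245 0.0244 0.0429]
 slope, height [-0.0101 -0.0091  0.041 ]
```

View pics/f.png

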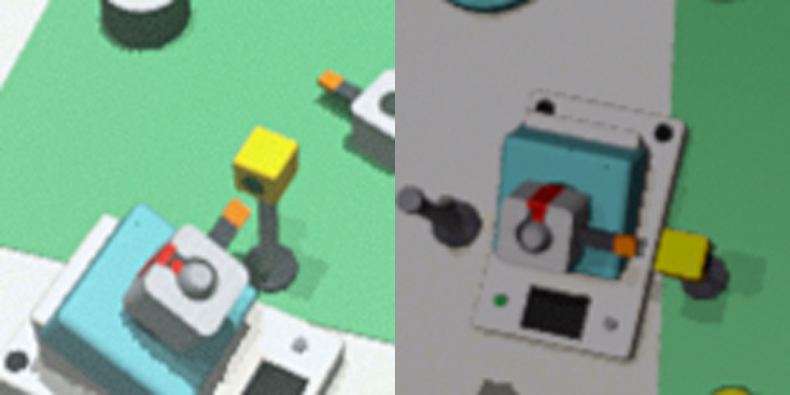

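The hub is seated: its top face is 40–41 mm above the boss and square to the axis, with the key in the keyway. The orange tip (top crop (625,245)) points at the sensor (685,252), and the robot is clear.

```bash
python3 -c "
from plant import bot
print(bot.hand_in())"
```

```text
the job is handed in; nothing more can be done
None
```

I put hub_b fully home on the tilted shaft, with the red key in its keyway and its arm pointing at the yellow sensor head, then let go and handed the job in at about 18 s; no verdict came back.

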